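# Find where the till binds and back it off

### The arm

A 6-joint arm with a two-finger parallel gripper is mounted at the origin on the work surface. World frame = base frame: x ahead of the robot, y to its left, z up, the work surface at z = 0. Lengths are in m, angles in rad, forces in N, time in s.
With the tool pointing down it reaches from about 0.275 to 0.75 m from the base axis. Payload 10.2 kg.
Tool frame: the origin (TCP) lies midway between the tips of the shut fingers; the grasp point (between the pads) lies 19 mm behind it (env.hold_point_z is the distance from the TCP to the grasp point, in m); z points along the fingers, y is the line along which they close (so a half turn about z gives the same grasp; the last joint's range is limited). The gripper opens to 85 mm and grips with 20 to 120 N. Pads are 22 mm wide; open, the fingers measure 114 mm over their backs; the gripper's body (76 mm by 85 mm) begins 54 mm behind the grasp point. The pads swing forward as they close: fully open they stand 13 mm farther back than shut.
Start: joints at [-1.568, 0.313, 1.498, -0, 1.331, -0.223], TCP at [0.118, -0.512, 0.231] pointing down, gripper open.
Joint ranges: [-2.94, 2.94], [-0.97, 2.17], [0.19, 2.56], [-1.23, 4.37], [0.02, 3.11], [-2.88, 2.88]. Speed limits (rad/s): [2.39, 2.39, 3.01, 3.14, 3.14, 3.14].

### API

Orientations are given as a unit quaternion [x, y, z, w].
In Python, from bench import env, kinematics, monitor, eyes, job gives the robot as it stands. The module is installed in compiled form; this text tells all that it offers. Calls block until the motion is done:
- env.reach(position, orientation): joint-space move of the TCP to a pose.
- env.movel(position, velocity=0.15, frame=None, guard=None): straight line of the TCP; frame=None keeps the orientation; velocity is the mean speed in m/s. With guard (N) it stops when the force on the tool has changed by that much, and returns True; else False.
- env.set_joints(angles): joint-space move.
- env.release() and env.close_gripper(effort=None): open the fingers fully, or close them until they stop; effort is the grip in N (None keeps the last).
- env.hold(seconds).
- kinematics.ik(position, orientation): joint angles nearest the present ones, or None.
- monitor.sense(): the state.
- eyes.grab_frame(name): name is "scene" or "top" or "wrist"; returns a dict with "frame" (400x640x3 uint8, red, green, blue), "mtx" (3x3 intrinsics, pixels), "view" (4x4, takes a point from world to camera coordinates). Camera axes: x right, y down, z forward; pixel columns grow to the right and rows downward; lengths in m; the calibration is good to about 2 mm. A picture is of the moment at which its call begins. There is no depth.
A pose or a line that the arm cannot do raises env.MotionError and nothing moves.
- job.hand_in(): hands the job in; it is judged then, once.
The state is a dict: "clock": time; "joints": joint angles; "qvel": joint speeds; "joint_efforts": joint torques, N m; "position": TCP position; "ee_rot": TCP orientation; "contact_force": force on the tool from outside, world axes, zero at the start; "ft_torque": the same for the moment, N m; "finger_gap": opening from 0.0 (shut) to 1.0 (fully open); "gripper_force": force on a finger pad.
Only numpy, scipy, OpenCV 4.12 (cv2) and the standard library are available. Lean on these libraries where they do the work, as an engineer would, in place of code of your own. Each camera call takes 0.05 s, during which the arm holds its last target. There are 200 camera calls.

### The job

In the open wooden chest two trays slide in side-by-side lanes. Slide the one with the flat bar handle away from you along its lane until it binds against the brass saddle on the centre rail, then back it off so that a gap of about 40 mm is left between tray and saddle, and let go. Keep the tray down in its lane, and leave the round-knob tray where it is.

Things in the scene. Friction and masses are not known exactly. Their poses are not given: they have to be found in the camera images.
- chest: Fixed open wooden chest 336 x 222 mm, walls 85 mm high. Origin: on the table under the middle of the 8 mm centre rail, which runs along x. +x points away from the robot (within 20 deg). Two lanes along x, y = 4 to 68 and -68 to -4 mm, x = -160 to 160 mm; lane floors 60 mm above the table, walls rise 25 mm above them. Parts gutter at y = 76 to 138 mm; open lid beyond, at y = 146 mm, 285 mm high.
- saddle: Fixed brass saddle straddling the chest's centre rail: 20 mm along x, 36 mm across, 32 mm high; it juts 14 mm into both lanes, so no tray can pass. Origin: its middle, at lane-floor height (60 mm above the table); axes parallel to the chest's; near face at x = -10 mm. Its place along the rail varies; both trays start on its near (-x) side.
- bar_till_grip (a point): Loose plywood tray to move, in either lane: 80 mm long (along it), 60 wide, 25 high, 0.25 kg, waxed, 2 mm play each side. Across its middle stands a flat wooden bar, 12 mm thick along the lane, 40 wide, top 75 above the lane floor. This point: bar's middle, 50 above the lane floor, 25 above the rim. The tray's far edge is 40 ahead: it meets the saddle with this point 50 before the saddle's origin.
- knob_till_grip (a point): The tray to leave alone, in the other lane: same plywood tray (80 x 60 x 25 mm), but with a round turned knob, 26 mm across, on a thin stem, its top 71 mm above the lane floor. This point is on the stem's axis, 50 mm above the lane floor.
Not all that is in view belongs to the job. What is shaped like the part that bears bar_till_grip but green or orange is not meant.

How it is judged:
By the outcome, as a careful person would: the job done as asked, in the order asked, and still so for the second after the job is handed in, with the robot touching nothing.
It also fails if it takes over 40 s, if anything falls off the work surface, if the arm or the gripper's body presses on something with over 40 N, if the wrist force passes 120 N, or if a joint passes its speed limit or range.

## Working session

There is one attempt and no reset: what is moved stays moved. The work goes in short steps, each a Python script; the robot and the scene stay as the last script left them, time stands still between calls to the robot, and variables do not carry over. Pictures are saved under pics/ and viewed, at most 10 in all, crops included, and the job is handed in when it is done.

```bash
mkdir -p pics; python3 - <<'E'
from bench import env,monitor,eyes
import cv2,numpy as np
for n in("scene","top"):
    f=eyes.grab_frame(n); cv2.imwrite(f"pics/{n}1.png",f["frame"][:,:,::-1]); print(n,f["mtx"].round(1).tolist(),f["view"].round(3).tolist())
s=monitor.sense();print(s["clock"],s["ee_rot"],env.hold_point_z)
E
```

```text
scene [[410.4, 0.0, 312.8], [0.0, 410.4, 205.0], [0.0, 0.0, 1.0]] [[-0.672, 0.741, 0.008, 0.36], [0.556, 0.512, -0.654, -0.146], [-0.489, -0.435, -0.756, 1.127], [0.0, 0.0, 0.0, 1.0]]
top [[374.5, 0.0, 322.4], [0.0, 374.5, 208.3], [0.0, 0.0, 1.0]] [[0.017, -1.0, 0.025, -0.121], [-0.999, -0.018, -0.039, 0.448], [0.039, -0.025, -0.999, 0.808], [0.0, 0.0, 0.0, 1.0]]
0.1 [ 9.93634708e-01  1.12648675e-01  7.17795540e-05 -5.80613258e-04] 0.0187
```

View pics/scene1.png

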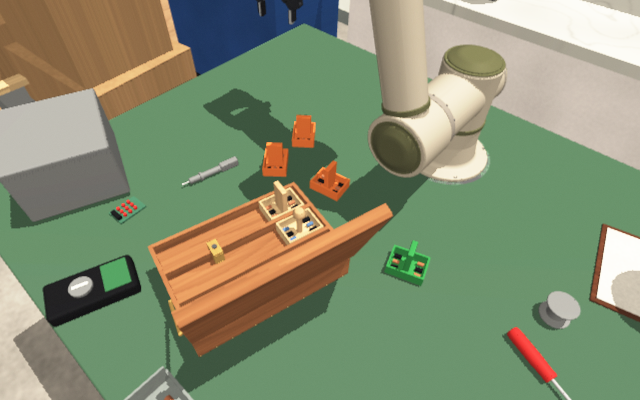

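View pics/top1.png

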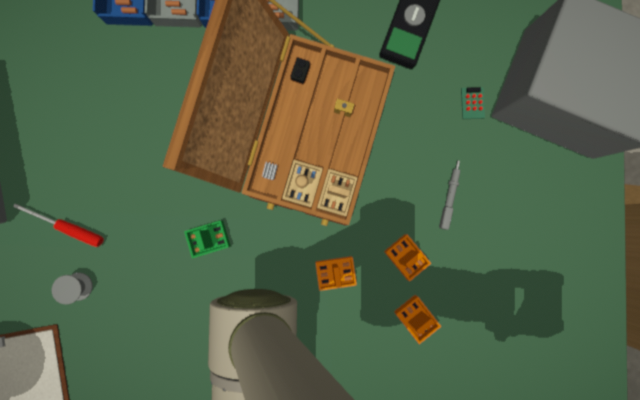

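The top view shows the chest with two pale trays: the one with a flat bar at (338,193) in the right lane, and the one with a round knob at (302,182) in the left lane. The brass saddle is at (344,106). The green till at (207,238) and the orange ones at (336,273), (408,257) and (418,319) are decoys. I'll confirm this in one enlarged crop and measure at the same time.

```bash
cat > h.py <<'E'
import numpy as np,cv2
from bench import eyes
def ray(f,uv,z):
    V=f["view"];R,t=V[:3,:3],V[:3,3];c=-R.T@t
    d=R.T@np.linalg.solve(f["mtx"],[uv[0],uv[1],1]);return c+d*(z-c[2])/d[2]
def proj(f,p):
    q=f["mtx"]@(f["view"][:3,:3]@p+f["view"][:3,3]);return q[:2]/q[2]
E
python3 - <<'E'
from h import *
f=eyes.grab_frame("top");g=eyes.grab_frame("scene")
a=cv2.resize(f["frame"][30:230,235:405],None,fx=2.9,fy=2.9,interpolation=cv2.INTER_CUBIC)
b=cv2.resize(g["frame"][165:285,180:340],None,fx=2,fy=2,interpolation=cv2.INTER_CUBIC)
im=np.zeros((580,800,3),np.uint8);im[:a.shape[0],:a.shape[1]]=a[:580]
b=b[:, :800-a.shape[1]];im[:b.shape[0],a.shape[1]:a.shape[1]+b.shape[1]]=b
cv2.imwrite("pics/crop1.png",im[:,:,::-1]); print(a.shape)
for n,F in(("top",f),("scene",g)):
    hsv=cv2.cvtColor(F["frame"],cv2.COLOR_RGB2HSV)
    for nm,lo,hi in(("brass",(18,130,90),(32,255,255)),("ply",(10,30,140),(30,115,255)),("wood",(5,116,60),(17,255,255))):
        m=cv2.inRange(hsv,lo,hi)
        for c in cv2.findContours(m,0,2)[0]:
            A=cv2.contourArea(c)
            if A>40:
                r=cv2.minAreaRect(c)
                if (100<r[0][0]<430) and 40<r[0][1]<330: print(n,nm,A,np.round(r[0],1),np.round(r[1],1),round(r[2],1))
E
```

```text
(580, 493, 3)
top brass 89.0 [252.4 152.5] [ 4.3 32.3] 17.1
top brass 221.0 [343.4 107.1] [19.1 14.4] 16.7
top brass 86.0 [284.7  47.1] [ 4.3 28.7] 17.1
top ply 1125.0 [336.9 192.3] [29.9 40. ] 16.4
top ply 1132.5 [301.9 183.2] [30. 40.] 16.7
top wood 1129.0 [417.  318.6] [41.4 28.9] 51.8
top wood 1051.5 [335.4 272.8] [29.4 38.2] 81.9
top wood 1108.5 [407.3 257. ] [39.8 29.3] 50.2
top wood 32795.5 [283.4 105.9] [194.7 192.7] 17.5
scene brass 206.0 [216.  250.3] [23.  11.1] 65.0
scene ply 1358.0 [287.3 213.2] [65.4 39.1] 50.7
scene ply 186.5 [130.4  74. ] [ 7.1 38.5] 62.2
scene wood 19228.5 [271.6 246.6] [121.  243.3] 60.9
scene wood 878.5 [330.9 181.7] [33.8 36.8] 40.6
scene wood 756.0 [275.1 159.3] [24.8 35.5] 5.7
scene wood 631.5 [303.3 130.9] [23.1 32.9] 4.8
```

View pics/crop1.png

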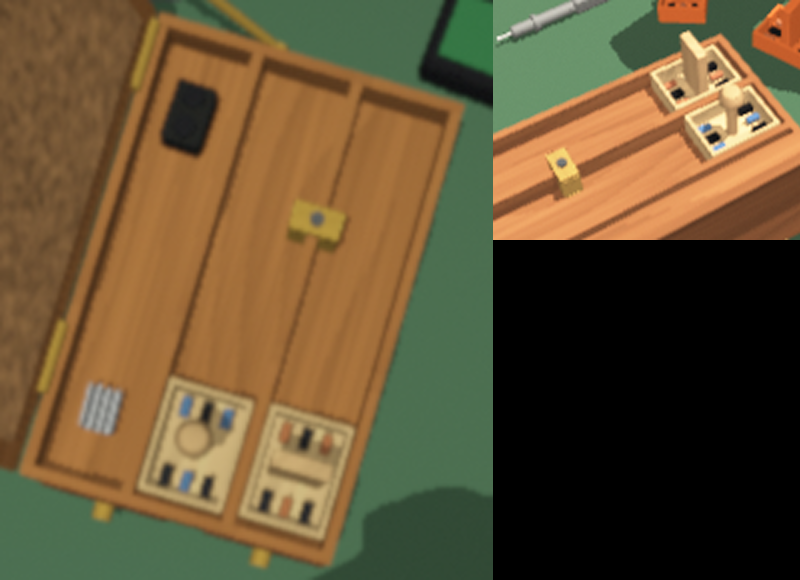

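The crop confirms it. The flat bar is on the right-lane tray (crop 298,470, which is top px 338,192). The round knob is on the left-lane tray (crop 193,437) and stays put. The saddle top is at crop (317,219). Next I'll compute positions.

```bash
cat >> h.py <<'E'
def rects(f,zt=.085,zs=.092):
    hsv=cv2.cvtColor(f["frame"],cv2.COLOR_RGB2HSV);out=[]
    for c in cv2.findContours(cv2.inRange(hsv,(10,30,140),(30,115,255)),0,2)[0]:
        if cv2.contourArea(c)>800:
            b=cv2.boxPoints(cv2.minAreaRect(c));P=np.array([ray(f,u,zt) for u in b])
            c0=P.mean(0);e=P[1]-P[0];h=P[2]-P[1]
            if np.linalg.norm(h)>np.linalg.norm(e):e,h=h,e
            if e[0]<0:e=-e
            out.append((c0.round(4),np.linalg.norm(e).round(4),np.linalg.norm(h).round(4),np.degrees(np.arctan2(e[1],e[0])).round(2)))
    return out
E
python3 - <<'E'
from h import *
from bench import kinematics
f=eyes.grab_frame("top");g=eyes.grab_frame("scene")
for r in rects(f):print(r)
s=ray(f,(344.3,105.5),.092);print("saddle",s,"in scene",proj(g,s))
# outer right wall edge & rail via crop pixels
p=lambda x,y,z:ray(f,(235+x/2.9,30+y/2.9),z)
for a,b in(((335,565),(464,103)),((238,520),(357,92)),((22,470),(158,15))):
    A,B=p(*a,.085),p(*b,.085);d=B-A;print(A.round(4),B.round(4),np.linalg.norm(d).round(4),np.degrees(np.arctan2(d[1],d[0])).round(2))
E
```

```text
(array([0.1812, 0.0652, 0.085 ]), np.float64(0.1319), np.float64(0.084), np.float64(-3.95))
(array([ 0.4795, -0.14  ,  0.085 ]), np.float64(0.0798), np.float64(0.0596), np.float64(-15.36))
(array([ 0.4962, -0.0699,  0.085 ]), np.float64(0.0796), np.float64(0.0597), np.float64(-15.42))
saddle [ 0.65231708 -0.15144979  0.092     ] in scene [215.94459348 245.43313608]
[ 0.4151 -0.1679  0.085 ] [ 0.7391 -0.2537  0.085 ] 0.3352 -14.82
[ 0.4447 -0.101   0.085 ] [ 0.7448 -0.1786  0.085 ] 0.3099 -14.51
[0.4762 0.047  0.085 ] [ 0.7953 -0.0391  0.085 ] 0.3305 -15.1
```

```bash
python3 - <<'E'
from h import *
from bench import env,monitor,kinematics
from scipy.spatial.transform import Rotation as R
a=np.radians(-15.2);ux=np.array([np.cos(a),np.sin(a),0])
c=[]
for s in(1,-1):
    y=s*ux;z=np.array([0,0,-1.]);x=np.cross(y,z)
    q=R.from_matrix(np.c_[x,y,z]).as_quat()
    j=[kinematics.ik(p,q) for p in([.4795,-.14,.21],[.4795,-.14,.0925],[.4795+.125*ux[0],-.14+.125*ux[1],.0925])]
    if all(v is not None for v in j):c.append((np.abs(j[0]-np.array(monitor.sense()["joints"])).sum(),q.tolist(),np.round(j,2).tolist()))
c.sort();print(c)
q=c[0][1];open("q.txt","w").write(repr(q))
env.reach([.4795,-.14,.21],q)
f=eyes.grab_frame("wrist");cv2.imwrite("pics/w1.png",f["frame"][:,:,::-1])
print(monitor.sense()["clock"],proj(f,np.array([.4795,-.14,.135])),proj(f,np.array([.4795,-.14,.085])))
E
```

```text
[(np.float64(1.2961365072383373), [0.7944146205354181, 0.6073758397232867, 0.0, 0.0], [[-0.52, 0.27, 1.61, -0.0, 1.26, -0.25], [-0.52, 0.42, 1.75, -0.0, 0.98, -0.25], [-0.47, 0.66, 1.34, -0.0, 1.14, -0.2]])]
2.2333 [321.15825912 209.22829917] [321.20977802 188.40066858]
```

View pics/w1.png

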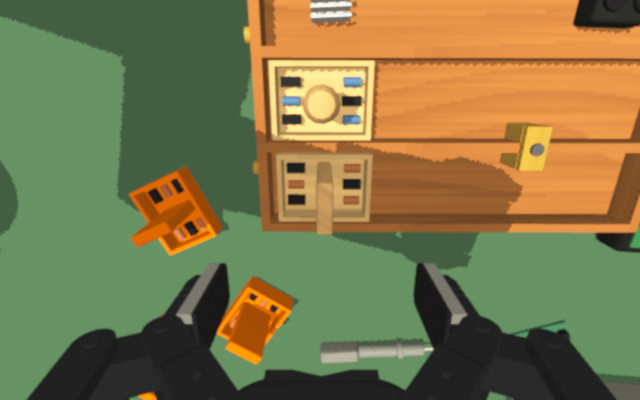

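The wrist view shows the bar tray's rim centred at (324.5,187.5) against a predicted (321,188), so it sits about 2–3 mm further ahead. The lane runs level in the image, so the yaw is good. I'll split that offset and grip.

```bash
python3 - <<'E'
from h import *
from bench import env,monitor
a=np.radians(-15.2);ux=np.array([np.cos(a),np.sin(a),0])
p=np.array([.4795,-.14,.0925])+.0015*ux
print(env.movel(p+[0,0,.05],.15), env.movel(p,.08,guard=8))
env.close_gripper(20)
s=monitor.sense();print(s["clock"],s["position"],s["finger_gap"],s["gripper_force"],s["contact_force"])
f=eyes.grab_frame("wrist");cv2.imwrite("pics/w2.png",f["frame"][:,:,::-1])
for r in rects(eyes.grab_frame("top")):print(r)
E
```

```text
False False
4.2667 [ 0.48103955 -0.14041971  0.09259917] 0.137188524678835 25.782183408737183 [1.02886233 0.098042   1.00147955]
(array([ 0.4061, -0.2169,  0.085 ]), np.float64(0.2432), np.float64(0.0326), np.float64(-26.94))
(array([ 0.5141, -0.1667,  0.085 ]), np.float64(0.135), np.float64(0.0955), np.float64(60.07))
(array([ 0.5015, -0.0495,  0.085 ]), np.float64(0.2428), np.float64(0.035), np.float64(-31.2))
```

View pics/w2.png

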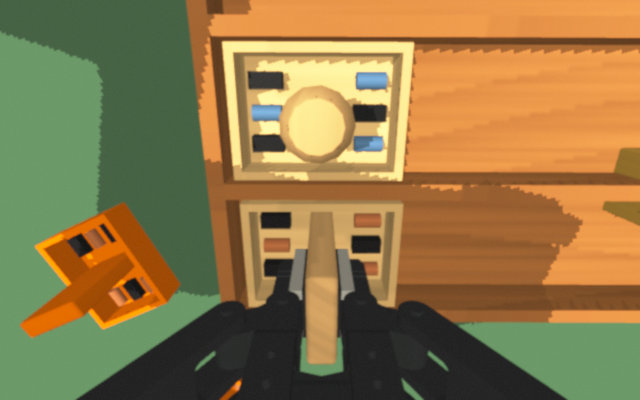

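The bar (12 mm) is held between the pads, with the measured gap at 11.7 mm. Now I'll push along the lane with a guard.

```bash
python3 - <<'E'
from h import *
from bench import env,monitor
a=np.radians(-15.2);ux=np.array([np.cos(a),np.sin(a),0]);uy=np.array([-ux[1],ux[0],0])
p=np.array(monitor.sense()["position"]);np.save("p0.npy",p)
def st(t):
    s=monitor.sense();d=s["position"]-p;F=s["contact_force"]
    print(t,s["clock"],"along",d@ux,"lat",d@uy,"z",d[2],"F",F@ux,F@uy,F[2],s["finger_gap"])
print(env.movel(p+.095*ux,.06,guard=8));st("a")
print(env.movel(p+.14*ux,.025,guard=8));st("b")
f=eyes.grab_frame("wrist");cv2.imwrite("pics/w3.png",f["frame"][:,:,::-1])
E
```

```text
False
a 6.1 along 0.09554767579751462 lat -5.909062588703392e-06 z 5.318907167352338e-05 F 1.8851506957908533 0.8622000719010056 2.703491250095585 0.13576515942975662
True
b 7.1583 along 0.12040145093373116 lat -8.447470373717051e-05 z 2.922513959620343e-05 F -1.6675965732537632 -0.47878341096200555 5.407150397867689 0.13705003690144785
```

View pics/w3.png

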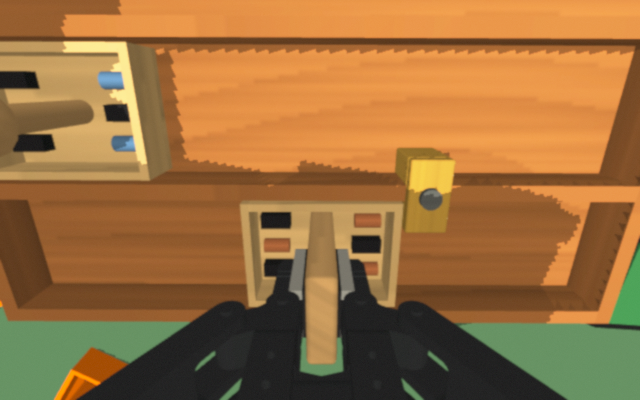

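The tray's far edge (col 402) is at the saddle's near face (col ~405) after 120.4 mm of travel, against about 119 predicted. A second gentle push will confirm firm contact. Then I'll back off 40 mm and release.

```bash
python3 - <<'E'
from h import *
from bench import env,monitor
a=np.radians(-15.2);ux=np.array([np.cos(a),np.sin(a),0]);uy=np.array([-ux[1],ux[0],0])
p=np.load("p0.npy")
def st(t):
    s=monitor.sense();d=s["position"]-p;F=s["contact_force"]
    print(t,s["clock"],"along",d@ux,"lat",d@uy,"z",d[2],"F",F@ux,F@uy,F[2],s["finger_gap"]);return s["position"],d@ux
print(env.movel(p+.132*ux,.015,guard=12));c,l=st("push")
if l<.126:
    env.movel(p+(l-.04)*ux,.05);st("back")
    f=eyes.grab_frame("wrist");cv2.imwrite("pics/w4.png",f["frame"][:,:,::-1])
E
```

```text
True
push 7.525 along 0.12043134037440507 lat -8.129240073175775e-05 z 0.0001100500962123857 F -2.6885501632338835 -0.3144565764698231 3.5377974224394846 0.13456157870739838
back 8.4667 along 0.08002559265720331 lat 1.4325407911783477e-05 z 0.0001787368331418182 F -3.9597105951484752 0.007183626055323186 6.451492219638345 0.1367206223102973
```

View pics/w4.png

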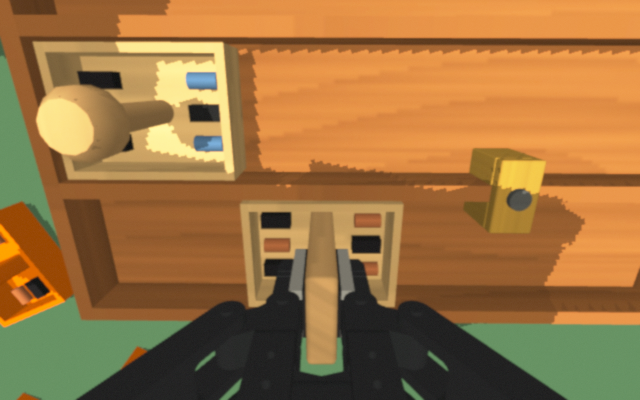

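The second push stopped at the same place, so contact is firm. A clear gap now shows between the tray edge (col 402) and the saddle foot (col ~485). Releasing, retreating and checking.

```bash
python3 - <<'E'
from h import *
from bench import env,monitor
a=np.radians(-15.2);ux=np.array([np.cos(a),np.sin(a),0])
env.hold(.3);env.release();env.hold(.2)
p=np.array(monitor.sense()["position"])
env.movel(p+[0,0,.14],.12)
w=eyes.grab_frame("wrist");cv2.imwrite("pics/w5.png",w["frame"][:,:,::-1])
env.set_joints([-1.568,.313,1.498,0,1.331,-.223]);env.hold(.3)
f=eyes.grab_frame("top");cv2.imwrite("pics/t5.png",f["frame"][:,:,::-1])
S=ray(f,(344.3,105.5),.092)
for r in rects(f):print(r,"gap",(S-r[0])@ux-.05)
print(monitor.sense()["clock"])
E
```

```text
(array([0.1812, 0.0653, 0.085 ]), np.float64(0.1319), np.float64(0.0838), np.float64(-3.95)) gap 0.4614651990453182
(array([ 0.4963, -0.0699,  0.085 ]), np.float64(0.0798), np.float64(0.0597), np.float64(-15.42)) gap 0.12194052468484788
(array([ 0.5553, -0.1607,  0.085 ]), np.float64(0.0802), np.float64(0.0596), np.float64(-15.23)) gap 0.04119777409039101
13.4667
```

View pics/w5.png

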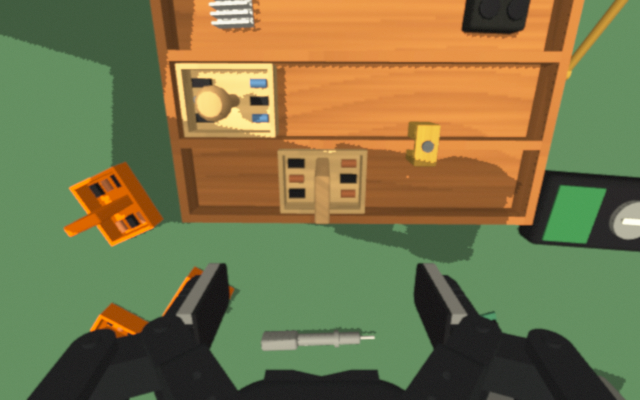

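View pics/t5.png

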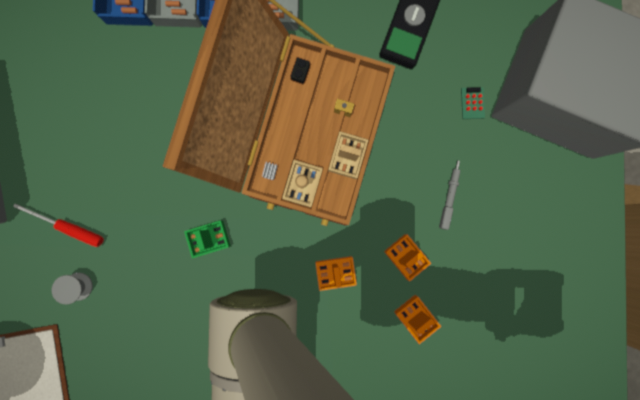

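Both views show the bar tray flat in its lane at top px (348,155), with a gap of about 41 mm by camera. The knob tray hasn't moved and the arm is clear.

```bash
python3 -c "
from bench import job
print(job.hand_in())"
```

```text
the job is handed in; nothing more can be done
None
```

The bar-handled tray was pushed until it bound against the saddle, backed off to a gap of about 40 mm (41 mm by camera) and released flat in its lane; the knob tray did not move, and the job was handed in at about 13.5 s on the robot's clock.

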